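Third hand at the connector pressing jig

ROBOT

A 6-joint arm with a two-finger parallel gripper is mounted at the origin on a cart in front of the work surface, level with it; the furniture and walls round the work are solid. World frame = base frame: x ahead of the robot, y to its left, z up, the work surface at z = 0. Lengths are in m, angles in rad, forces in N, time in s.
With the tool pointing down it reaches from about 0.375 to 0.9 m from the base axis. Payload 3.1 kg.
Tool frame: the origin (TCP) lies between the finger pads; the fingertips stand 17 mm ahead of it and the grasp point (between the pads) lies 2 mm behind it (robot.nose_length is the distance from the TCP to the fingertips, in m); z points along the fingers, y is the line along which they close (so a half turn about z gives the same grasp; the last joint's range is limited). The gripper opens to 87 mm and grips with 3 to 60 N. Pads are 19 mm wide; open, the fingers measure 117 mm over their backs; the gripper's body (75 mm by 190 mm) begins 51 mm behind the grasp point.
Start: joints at [-1.526, 0.527, 1.433, -0, 1.181, -0.178], TCP at [0.139, -0.609, 0.24] pointing down, gripper open.
Joint ranges: [-3.08, 3.08], [-0.75, 2.2], [0.22, 2.44], [-1.43, 4.57], [0, 2.65], [-2.85, 2.85]. Speed limits (rad/s): [2.79, 2.79, 3.14, 3.14, 3.14, 3.14].

INTERFACE

Orientations are given as a unit quaternion [x, y, z, w].
In Python, from rig import robot, cams gives the robot as it stands.
- The arm moves only by the shell command python3 -m pendant 'ROWS' [FORCE]. ROWS is JSON, a list of rows, each an object with "jaw": the opening, from 0 (shut) to 1 (fully open); "linear": the shift along the tool's x, y, z in cm, a list of three; "twist": the turn about the tool's z in degrees. A call has 1 to 12 rows; each row shifts and turns the commanded pose from where the row before left it, along the tool's axes as they then stand; what a row does not reach is not made up. A row lasts 1/12 s, in which the tool goes at most 41.7 mm and 7.16 degrees, less where a joint would pass 70% of its speed; a pose out of reach is approached as far as the arm can. A call is refused whole if a number of a shift passes 4.17 or a number of a turn 7.16, either way. A call with a gripper value outside its range is refused whole. The fingers move at their own pace and stop on an object; FORCE is the grip in N (left out, the last holds). Time passes only in rows, so rows that do not move let the fingers close. It gives the time, the measured TCP pose, the force, the opening and the grip force at its end, in the units of the state.
- robot.get_obs(): the state, without advancing time (a new reading comes with each control period).
- cams.camera(name): name is "scene" or "side" or "wrist"; returns a dict with "color" (480x640x3 uint8, blue, green, red), "depth" (480x640 float32, m along the optical axis (not along the pixel's ray), 0 where there is no reading), "fov_y" (degrees; the focal length in pixels is half the picture's height over the tangent of half this angle, whatever the lens; pixels are square), "cx", "cy" (the principal point, pixels), "k1" (the pictures are not rectified: a ray, as slopes to the right and down, at radius r is drawn at 1 + k1 r^2 times it, then the intrinsics apply), "view" (4x4, takes a point from world to camera coordinates). Camera axes: x right, y down, z forward; pixel columns grow to the right and rows downward; lengths in m; the calibration is good to about 2 mm. A picture is of the moment at which its call begins.
- robot.hand_in(): hands the job in; it is judged then, once.
The state is a dict: "time": time; "q": joint angles; "joint_velocities": joint speeds; "joint_torque": joint torques, N m; "position": TCP position; "tool_rot": TCP orientation; "ft_force": force on the tool from outside, world axes, zero at the start; "moment": the same for the moment, N m; "grip_width": finger opening in m; "grip_force": force on a finger pad.
Only numpy, scipy, OpenCV 4.12 (cv2) and the standard library are available. Lean on these libraries where they do the work, as an engineer would, in place of code of your own. Each camera call takes 0.05 s, during which the arm holds its last target. There are 200 camera calls.

TASK

Lift the loose orange dust cover off the pressing jig and stand it upright on the free bench, clear of the jig. Then lay the single loose ivory connector flat on the jig's bed, lengthwise in the lane, and press its end against the sprung steel stop until the black pointer stands in the green band, never letting it go well into the red. Finish holding: the program ends with the gripper still pressing the connector steadily against the stop, pointer in the green, so that a colleague can fasten it; leave the other things on the bench where they are.

Things in the scene. Friction and masses are not known exactly. Their poses are not given: they have to be found in the camera images.
- jig: fixed grey pressing jig, base plate 240 x 100 mm, flat top (bed) 15 mm above the bench. Origin at bench level below the middle of the stop's front face at rest. x runs along the lane towards the stop (pushing direction), y across, z up. Plate from x = -130 to +110 mm. Open bed with black lane lines up to x = -32 mm; behind the stop, x = 50 to 78, a black spring housing 28 mm above the bed
- jig_mouth (a point): point on the bed (15 mm above the bench), mid-lane, below the front face of the stop at rest; axes as the jig. Here the lane runs between two aluminium cheeks, 12 mm high and 28 mm apart from x = -20 to +45 mm, with flared mouths that begin at x = -32 mm
- gauge_stop (a joint): travel (m) of the sprung steel stop between the cheeks (25 mm wide, top 22 mm above the bed): 0 at rest, grows along the jig's +x, at most 0.034. Pushes back 2 N at the start and 0.5 N more per mm; returns when let go. Its black pointer hangs over a strip on the lane's right (-y): white under 0.010, green 0.010 to 0.020 (7 to 12 N), red beyond
- connector: the single ivory connector lying loose on the bench to the right of the jig (not one of the row at the back): straight bar, body 96 x 22 mm, 12 mm high, 12 to 17 g. Origin at the centre of its underside, x along its length, z up. Its two ends (48 mm from the origin) serve equally well
- cover: loose orange dust cover standing on the jig's bed over stop, cheeks and scale: open-bottomed box 136 x 84 mm, 39 mm high, 60 to 130 g; on top a black grip rib 56 mm long (x), 14 wide (y), 24 high (63 mm in all). Origin at the centre of its lower rim, z up. Lift it straight up 40 mm before moving it aside; the bench round (0.43, 0.35) is kept free for it
- amber_tape: roll of amber tape, 48 mm across, 19 mm high, bystander; origin at the centre of its underside
- yellow_cutters: yellow side cutters, 118 x 90 x 13 mm, bystander; origin at the centre of its underside
- blue_screwdriver: blue screwdriver, 29 x 139 x 17 mm, bystander; origin at the centre of its underside
- eraser: blue and white eraser, 42 x 47 x 12 mm, bystander; origin at the centre of its underside
- wick_spool: small blue spool, 38 mm across, 12 mm high, bystander; origin at the centre of its underside
Not all that is in view belongs to the job. Several things have the shape of the cover; the one meant has the colours described above.

How it is judged:
On the way:
1. the cover stands upright on the bench, clear of the jig and let go (height (world z) of cover below 0.006 m and angle between cover's own z axis and vertical below 0.1 rad and contact force between cover and jig below 0.1 N and contact force between cover and connector below 0.1 N and contact force between the fingers and cover below 0.1 N and linear speed of cover below 0.02 m/s), for 0.2 s.
At the end, for the whole second after the job is handed in: cover upright on the bench, released, touching neither jig nor connector; connector flat on the bed (6 mm), along the lane (0.12 rad, 6 mm off its middle), still, touched by the fingers, pressing the stop with 5 to 14 N; stop travel 0.009 to 0.021 m, fingers not on the stop (all of step 1 and value of joint gauge_stop between 0.009 and 0.021 m and contact force between connector and gauge_stop between 5 and 14 N and contact force between the fingers and gauge_stop below 0.5 N and contact force between the fingers and connector above 1 N and y of connector in the frame of jig_mouth between -0.006 and 0.006 m and z of connector in the frame of jig_mouth between -0.004 and 0.006 m and angle between the x axis of connector and the x axis of jig, either way round below 0.12 rad and angle between connector's own z axis and vertical below 0.12 rad and linear speed of connector below 0.01 m/s); the arm keeps its last pose, push and grip.
It fails at once if the stop pushed well into the red (travel over 0.025 m) (value of joint gauge_stop above 0.025 m).
It fails at once if a bystander moved more than 30 mm (distance of any of amber_tape, yellow_cutters, blue_screwdriver, eraser, wick_spool from where it was at the start of the episode above 0.03 m).
It also fails if it takes over 61 s, if anything falls off the work surface, if the arm or the gripper's body presses on something with over 40 N, if the wrist force passes 120 N, or if a joint passes its speed limit or range.

## Working session

There is one attempt and no reset: what is moved stays moved. The work goes in short steps, Python scripts to look and compute and a shell command to move; the robot and the scene stay as the last step left them, time stands still between calls to the robot, and variables do not carry over. Pictures are saved under pics/ and viewed, at most 10 in all, crops included, and the job is handed in when it is done.

```bash
ls; mkdir -p pics
cat > h.py <<'E'
import numpy as np, cv2
from rig import robot, cams
def K(c):
    f=240/np.tan(np.radians(c["fov_y"])/2); return np.array([[f,0,c["cx"]],[0,f,c["cy"]],[0,0,1]]), np.array([c["k1"],0,0,0,0.])
def pix2world(c,u,v,z=None):
    "z: intersect with the plane of that height; None: use depth"
    k,d=K(c); V=np.array(c["view"]); R,t=V[:3,:3],V[:3,3]
    s=cv2.undistortPoints(np.array([[[u,v]]],float),k,d)[0,0]; ray=np.r_[s,1]
    o=-R.T@t; w=R.T@ray
    if z is None: s=float(c["depth"][int(round(v)),int(round(u))])
    else: s=(z-o[2])/w[2]
    return o+s*w
def cloud(c):
    k,d=K(c); V=np.array(c["view"]); R,t=V[:3,:3],V[:3,3]
    g=np.stack(np.meshgrid(np.arange(640),np.arange(480)),-1).reshape(-1,1,2).astype(float)
    s=cv2.undistortPoints(g,k,d)[:,0]; D=np.array(c["depth"]).reshape(-1,1)
    P=(np.c_[s,np.ones(len(s))]*D-t)@R; P[D[:,0]==0]=np.nan
    return P.reshape(480,640,3)
def state():
    o=robot.get_obs(); print({k:np.round(o[k],4).tolist() for k in("time","position","tool_rot","ft_force","grip_width","grip_force")})
    from scipy.spatial.transform import Rotation as r
    print("tool x,y axes (cols)",np.round(r.from_quat(o["tool_rot"]).as_matrix(),3).tolist())
    return o
E
python3 - <<'E'
from h import *
state()
a=cams.camera("scene");b=cams.camera("side")
np.savez("c0.npz",a=a,b=b)
for n,c in(("scene",a),("side",b)):
    cv2.imwrite(f"pics/{n}0.png",c["color"]); V=np.array(c["view"]); print(n,c["fov_y"],c["k1"],-V[:3,:3].T@V[:3,3])
E
```

```text
pics
{'time': 0.0, 'position': [0.1387, -0.6087, 0.2386], 'tool_rot': [0.9937, 0.1117, 0.0001, -0.0011], 'ft_force': [-1.1021, 0.3513, -0.478], 'grip_width': 0.0869, 'grip_force': 0.0}
tool x,y axes (cols) [[0.975, 0.222, -0.0], [0.222, -0.975, 0.002], [0.0, -0.002, -1.0]]
scene 48.61575452733685 -0.012088919355505108 [-0.21864832 -0.8566365   0.60888397]
side 42.42429322516467 -0.019191241724366644 [-0.16623446  1.01409002  0.8604814 ]
```

View pics/scene0.png

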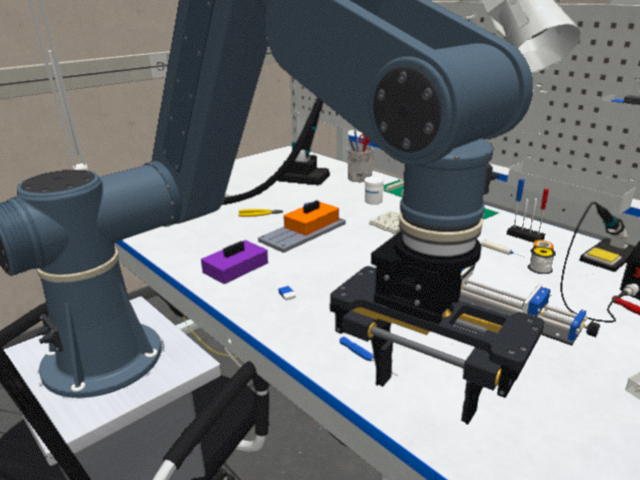

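View pics/side0.png

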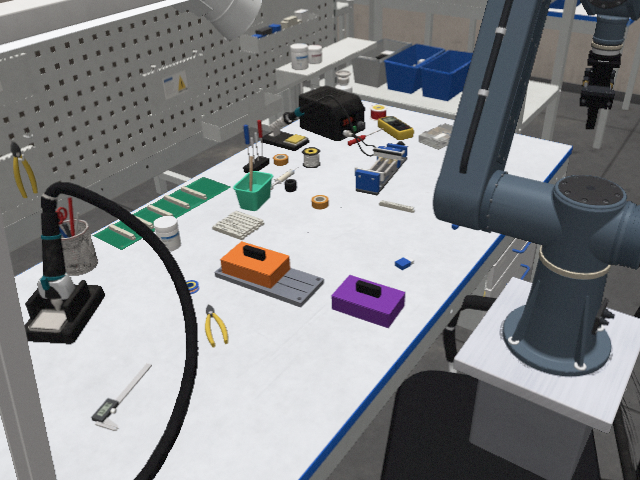

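The side view shows the orange cover on the jig at about (255,262), with the jig's open bed running to (322,285). The purple decoy box is at (368,300) and the loose ivory connector at (397,206). The cutters are at (215,325), the eraser at (403,263) and the tape at (320,201). The scene view agrees, with the cover at (312,217). I'll measure the positions by colour and depth, with an enlarged crop.

Run:
```python
from h import *
z=np.load("c0.npz",allow_pickle=True);b=z["b"].item();a=z["a"].item()
def rect(P,n):
    r=cv2.minAreaRect(P[:,:2].astype(np.float32)); print(n,len(P),"c",np.round(r[0],4),"size",np.round(r[1],4),"ang",round(r[2],1),"z",np.round(np.percentile(P[:,2],[2,50,98]),4)); bx=cv2.boxPoints(r); print("   ",np.round(bx,3).tolist())
for n,c in(("side",b),("scene",a)):
    P=cloud(c); hsv=cv2.cvtColor(c["color"],cv2.COLOR_BGR2HSV); H,S,Vv=[hsv[...,i].astype(int) for i in range(3)]
    X,Y,Z=P[...,0],P[...,1],P[...,2]
    org=(H>4)&(H<18)&(S>180)&(Z>0.045)&(Z<0.062)
    roi=np.zeros(H.shape,bool)
    if n=="side": roi[235:300,205:330]=1
    else: roi[195:255,255:350]=1
    if (org&roi).any(): rect(P[org&roi],n+" cover top")
    rib=roi&(Vv<70)&(Z>0.062); 
    if rib.sum()>5: rect(P[rib],n+" rib")
    bed=roi&(S<60)&(Z>0.009)&(Z<0.021)
    if bed.sum()>5: rect(P[bed],n+" bed")
    if n=="side":
        m=np.zeros(H.shape,bool); m[196:218,372:420]=1; m&=(Z>0.006)&(Z<0.03); rect(P[m],"conn")
        for nm,u,v in(("eraser",403,263),("tape",320,201),("screwdriver",456,225),("cutters",215,325),("spool",193,287),("purple",370,295),("blue fixture near",372,185),("ivory block",238,223),("bin",253,190)): print(nm,np.round(pix2world(c,u,v),3))
i=cv2.resize(b["color"][190:320,190:430],None,fx=3.3,fy=3.3,interpolation=cv2.INTER_CUBIC); cv2.imwrite("pics/crop1.png",i)
```

```text
side cover top 1142 c [0.6482 0.1617] size [0.142  0.0881] ang 5.4 z [0.0459 0.0534 0.0571]
    [[0.5730000138282776, 0.19900000095367432], [0.5820000171661377, 0.11100000143051147], [0.7229999899864197, 0.125], [0.7149999737739563, 0.21199999749660492]]
side rib 178 c [0.6469 0.1647] size [0.0566 0.0209] ang 5.4 z [0.0624 0.0744 0.0804]
    [[0.6179999709129333, 0.1720000058412552], [0.6200000047683716, 0.15199999511241913], [0.6759999990463257, 0.15700000524520874], [0.6740000247955322, 0.17800000309944153]]
side bed 1391 c [0.6519 0.1535] size [0.1529 0.325 ] ang 82.1 z [0.0097 0.0146 0.0184]
    [[0.47999998927116394, 0.10000000149011612], [0.8019999861717224, 0.054999999701976776], [0.8230000138282776, 0.2070000022649765], [0.5009999871253967, 0.25200000405311584]]
conn 161 c [ 0.5269 -0.2981] size [0.0682 0.1025] ang 83.8 z [0.0061 0.0112 0.0164]
    [[0.47200000286102295, -0.32600000500679016], [0.5740000009536743, -0.33799999952316284], [0.5820000171661377, -0.27000001072883606], [0.47999998927116394, -0.2590000033378601]]
eraser [ 0.379 -0.052  0.013]
tape [ 0.708 -0.179  0.
[... 310 characters left out ...]
4]
    [[0.5740000009536743, 0.1899999976158142], [0.5820000171661377, 0.10700000077486038], [0.7170000076293945, 0.11999999731779099], [0.7089999914169312, 0.2029999941587448]]
scene rib 94 c [0.6464 0.153 ] size [0.0135 0.0528] ang 88.4 z [0.0627 0.071  0.0795]
    [[0.6200000047683716, 0.1469999998807907], [0.6729999780654907, 0.1459999978542328], [0.6729999780654907, 0.1589999943971634], [0.6200000047683716, 0.1599999964237213]]
scene bed 866 c [0.6203 0.2226] size [0.2727 0.2517] ang 85.5 z [0.0096 0.016  0.0193]
    [[0.48399999737739563, 0.09600000083446503], [0.7350000143051147, 0.07699999958276749], [0.7559999823570251, 0.3490000069141388], [0.5049999952316284, 0.36800000071525574]]
```

View pics/crop1.png

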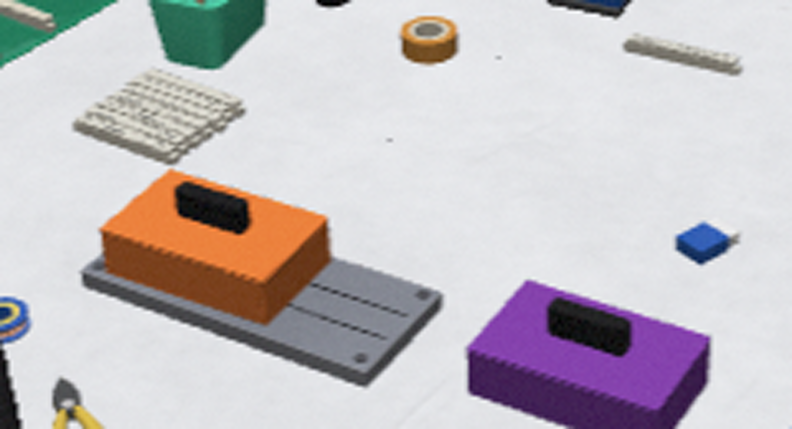

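The crop shows the cover's rib at crop (177–248, 182–233). The plate's front corners are at crop (441,296) and (365,383), and the connector runs from (627,38) to (741,70).

Run:
```python
from h import *
z=np.load("c0.npz",allow_pickle=True);b=z["b"].item()
def w(x,y,z): return np.round(pix2world(b,190+x/3.3-.35,190+y/3.3-.35,z),4)
for p in((170,171),(329,218),(267,278),(102,230)): print("covtop",w(*p,.054))
for p in((441,296),(365,383)): print("plate",w(*p,.015))
for p in((177,186),(190,182),(249,207),(238,214)): print("ribtop",w(*p,.078))
for p in((627,37),(640,33),(742,60),(735,63),(738,73)): print("conn top",w(*p,.012))
from scipy.spatial.transform import Rotation as R
o=robot.get_obs(); r=R.from_quat(o["tool_rot"])
print(r.inv().apply(np.array([.646,.157,.22])-o["position"])*100)
```

```text
covtop [0.7196 0.1288 0.054 ]
covtop [0.5858 0.1143 0.054 ]
covtop [0.5779 0.1925 0.054 ]
covtop [0.7101 0.2108 0.054 ]
plate [0.4991 0.1042 0.015 ]
plate [0.4869 0.2083 0.015 ]
ribtop [0.6765 0.1669 0.078 ]
ribtop [0.6721 0.1582 0.078 ]
ribtop [0.6177 0.16   0.078 ]
ribtop [0.6186 0.1705 0.078 ]
conn top [ 0.5765 -0.2782  0.012 ]
conn top [ 0.5707 -0.2898  0.012 ]
conn top [ 0.4776 -0.2954  0.012 ]
conn top [ 0.4802 -0.2881  0.012 ]
conn top [ 0.4706 -0.2753  0.012 ]
[ 66.45935294 -63.40822222   2.0105977 ]
```

```bash
python3 -m pendant '[{"jaw":1,"linear":[2.77,-2.64,0],"twist":0},{"jaw":1,"linear":[2.77,-2.64,0],"twist":0},{"jaw":1,"linear":[2.77,-2.64,0],"twist":0},{"jaw":1,"linear":[2.77,-2.64,0],"twist":0},{"jaw":1,"linear":[2.77,-2.64,0],"twist":0},{"jaw":1,"linear":[2.77,-2.64,0],"twist":0},{"jaw":1,"linear":[2.77,-2.64,0],"twist":0},{"jaw":1,"linear":[2.77,-2.64,0],"twist":0},{"jaw":1,"linear":[2.77,-2.64,0],"twist":0},{"jaw":1,"linear":[2.77,-2.64,0],"twist":0},{"jaw":1,"linear":[2.77,-2.64,0],"twist":0},{"jaw":1,"linear":[2.77,-2.64,0],"twist":0}]'
python3 -m pendant '[{"jaw":1,"linear":[2.77,-2.64,0],"twist":0},{"jaw":1,"linear":[2.77,-2.64,0],"twist":0},{"jaw":1,"linear":[2.77,-2.64,0],"twist":0},{"jaw":1,"linear":[2.77,-2.64,0],"twist":0},{"jaw":1,"linear":[2.77,-2.64,0],"twist":0},{"jaw":1,"linear":[2.77,-2.64,0],"twist":0},{"jaw":1,"linear":[2.77,-2.64,0],"twist":0},{"jaw":1,"linear":[2.77,-2.64,0],"twist":0},{"jaw":1,"linear":[2.77,-2.64,0],"twist":0},{"jaw":1,"linear":[2.77,-2.64,0],"twist":0},{"jaw":1,"linear":[2.77,-2.64,0],"twist":0},{"jaw":1,"linear":[2.77,-2.64,0],"twist":0}]'
python3 -m pendant '[{"jaw":1,"linear":[0,0,0],"twist":6.5},{"jaw":1,"linear":[0,0,0],"twist":0},{"jaw":1,"linear":[0,0,0],"twist":0}]'
python3 - <<'E'
from h import *
state(); c=cams.camera("wrist"); np.savez("c1.npz",a=c); cv2.imwrite("pics/w1.png",c["color"]); V=np.array(c["view"]);print(c["fov_y"],-V[:3,:3].T@V[:3,3],V)
E
```

```text
time: 1.1
position: [0.393, -0.2249, 0.2394]
tool_rot: [0.994, 0.111, -0.0, -0.0]
ft_force: [0.3, -1.0, 0.6]
grip_width: 0.0872
grip_force: 0.0
time: 2.1
position: [0.6467, 0.1578, 0.239]
tool_rot: [0.994, 0.112, -0.001, 0.0]
ft_force: [0.7, -0.2, -0.2]
grip_width: 0.0868
grip_force: 0.0
time: 2.35
position: [0.6456, 0.1561, 0.2386]
tool_rot: [0.998, 0.057, -0.001, 0.0]
ft_force: [0.1, 0.1, 0.0]
grip_width: 0.0872
grip_force: 0.0
{'time': 2.35, 'position': [0.6456, 0.1561, 0.2386], 'tool_rot': [0.9984, 0.0568, -0.0012, 0.0003], 'ft_force': [0.0629, 0.1027, 0.0439], 'grip_width': 0.0872, 'grip_force': 0.0}
tool x,y axes (cols) [[0.994, 0.113, -0.002], [0.113, -0.994, -0.001], [-0.002, 0.0, -1.0]]
69.80170689576002 [0.7156845  0.16454662 0.38320907] [[ 1.13349262e-01 -9.93554831e-01 -8.61904680e-04  8.26940742e-02]
 [-9.59984261e-01 -1.09742894e-01  2.57656195e-01  6.06367490e-01]
 [-2.56090146e-01 -2.83777246e-02 -9.66236277e-01  5.58219707e-01]
 [ 0.00000000e+00  0.00000000e+00  0.00000000e+00  1.00000000e+00]]
```

View pics/w1.png

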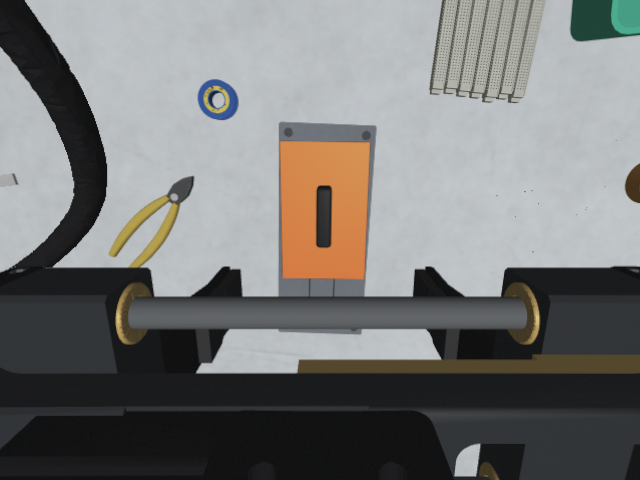

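The wrist view shows the rib top at (317–330, 186–246). The cover top corners are (281,141), (369,142), (364,278) and (282,277), and the plate corners (279,123), (376,126), (361,333) and (279,330). The cutters are at (150,220), and a hose on the left needs a clearance check.

Run:
```python
from h import *
c=np.load("c1.npz",allow_pickle=True)["a"].item()
for n,z,ps in(("rib",.078,((317,186),(330,186),(330,246),(317,246))),("cov",.054,((281,141),(369,142),(364,278),(282,277))),("plate",.015,((279,123),(376,126),(361,333),(279,330)))):
    q=np.array([pix2world(c,*p,z)[:2] for p in ps]); d=(q[0]+q[1]-q[2]-q[3])/2
    print(n,np.round(q,4).tolist(),"mean",q.mean(0).round(4),"len",np.linalg.norm(d).round(4),"yaw",np.degrees(np.arctan2(d[1],d[0])).round(2))
print(np.round(pix2world(c,323,210),3))
for nm in("c0.npz","c1.npz"):
  Z=np.load(nm,allow_pickle=True)
  for k in Z.files:
    P=cloud(Z[k].item()).reshape(-1,3); m=(P[:,2]>.03)&(P[:,0]>.2)&(P[:,0]<.75)&(P[:,1]>.22)&(P[:,1]<.65)&(P[:,2]<.2)
    if k=="a" and nm=="c1.npz" or nm=="c0.npz":
      Q=P[m]; print(nm,k,m.sum(),[ (round(y,2),np.nanmin(Q[abs(Q[:,1]-y)<.02,0]).round(3),np.nanmax(Q[abs(Q[:,1]-y)<.02,0]).round(3),np.nanmax(Q[abs(Q[:,1]-y)<.02,2]).round(3)) for y in np.arange(.24,.65,.04) if (abs(Q[:,1]-y)<.02).any()])
```

```text
rib [[0.679, 0.1697], [0.6803, 0.1583], [0.6254, 0.1519], [0.624, 0.1639]] mean [0.6522 0.1609] len 0.0553 yaw 6.35
cov [[0.7135, 0.2075], [0.7218, 0.1267], [0.5883, 0.1124], [0.5798, 0.1959]] mean [0.6509 0.1606] len 0.1342 yaw 5.54
plate [[0.7306, 0.216], [0.7389, 0.1174], [0.503, 0.0999], [0.4958, 0.1977]] mean [0.6171 0.1577] len 0.236 yaw 4.35
[0.658 0.162 0.078]
c0.npz a 714 [(np.float64(0.32), np.float64(0.684), np.float64(0.75), np.float64(0.177)), (np.float64(0.36), np.float64(0.619), np.float64(0.75), np.float64(0.175)), (np.float64(0.4), np.float64(0.576), np.float64(0.651), np.float64(0.081)), (np.float64(0.44), np.float64(0.556), np.float64(0.595), np.float64(0.05)), (np.float64(0.48), np.float64(0.569), np.float64(0.569), np.float64(0.037))]
c0.npz b 1641 [(np.float64(0.32), np.float64(0.704), np.float64(0.75), np.float64(0.175)), (np.float64(0.36), np.float64(0.625), np.float64(0.75), np.float64(0.176)), (np.float64(0.4), np.float64(0.583), np.float64(0.665), np.float64(0.085)), (np.float64(0.44), np.float64(0.55), np.float64(0.613), np.float64(0.052)), (np.float64(0.48), np.float64(0.524), np.float64(0.571), np.float64(0.037)), (np.float64(0.52), np.float64(0.512), np.float64(0.538), np.float64(0.033))]
c1.npz a 8921 [(np.float64(0.32), np.float64(0.694), np.float64(0.75), np.float64(0.173)), (np.float64(0.36), np.float64(0.624), np.float64(0.75), np.float64(0.175)), (np.float64(0.4), np.float64(0.582), np.float64(0.656), np.float64(0.082)), (np.float64(0.44), np.float64(0.554), np.float64(0.611), np.float64(0.05)), (np.float64(0.48), np.float64(0.552), np.float64(0.573), np.float64(0.037))]
```

```bash
python3 -m pendant '[{"jaw":0.7,"linear":[0.5,-0.4,3],"twist":0},{"jaw":0.7,"linear":[0,0,3],"twist":0},{"jaw":0.7,"linear":[0,0,3],"twist":0},{"jaw":0.7,"linear":[0,0,3],"twist":0},{"jaw":0.7,"linear":[0,0,2.4],"twist":0},{"jaw":0.7,"linear":[0,0,1.3],"twist":0},{"jaw":0.7,"linear":[0,0,0.7],"twist":0},{"jaw":0.7,"linear":[0,0,0],"twist":0}]' 30
python3 -m pendant '[{"jaw":0,"linear":[0,0,0],"twist":0},{"jaw":0,"linear":[0,0,0],"twist":0},{"jaw":0,"linear":[0,0,0],"twist":0},{"jaw":0,"linear":[0,0,0],"twist":0},{"jaw":0,"linear":[0,0,0],"twist":0},{"jaw":0,"linear":[0,0,0],"twist":0}]' 30
```

```text
time: 3.07
position: [0.65, 0.1595, 0.0744]
tool_rot: [0.998, 0.055, -0.001, 0.0]
ft_force: [0.3, -0.6, 0.0]
grip_width: 0.0612
grip_force: 0.0
time: 3.57
position: [0.6512, 0.1606, 0.0762]
tool_rot: [0.998, 0.055, 0.001, -0.0]
ft_force: [0.1, 0.3, -0.3]
grip_width: 0.0289
grip_force: 0.0
```

```bash
python3 -m pendant '[{"jaw":0,"linear":[0,0,0],"twist":0},{"jaw":0,"linear":[0,0,0],"twist":0},{"jaw":0,"linear":[0,0,0],"twist":0},{"jaw":0,"linear":[0,0,0],"twist":0},{"jaw":0,"linear":[0,0,0],"twist":0}]' 30
python3 -m pendant '[{"jaw":0,"linear":[0,0,-0.5],"twist":0},{"jaw":0,"linear":[0,0,-1],"twist":0},{"jaw":0,"linear":[0,0,-1.5],"twist":0},{"jaw":0,"linear":[0,0,-2],"twist":0},{"jaw":0,"linear":[0,0,-2],"twist":0},{"jaw":0,"linear":[0,0,-1],"twist":0},{"jaw":0,"linear":[0,0,0],"twist":0}]'
```

```text
time: 3.98
position: [0.6508, 0.1605, 0.0756]
tool_rot: [0.998, 0.055, -0.0, -0.0]
ft_force: [-0.7, -0.0, 1.2]
grip_width: 0.0138
grip_force: 30.0
time: 4.57
position: [0.653, 0.1607, 0.1592]
tool_rot: [0.998, 0.055, 0.003, -0.0]
ft_force: [0.5, -0.2, 0.2]
grip_width: 0.0139
grip_force: 30.0
```

```bash
python3 -m pendant '[{"jaw":0,"linear":[-1,-1.1,0],"twist":0},{"jaw":0,"linear":[-2,-2.2,0],"twist":0},{"jaw":0,"linear":[-2,-2.2,0],"twist":0},{"jaw":0,"linear":[-2,-2.2,0],"twist":0},{"jaw":0,"linear":[-2.5,-2.7,0],"twist":0},{"jaw":0,"linear":[-2.5,-2.7,0],"twist":0},{"jaw":0,"linear":[-2.5,-2.7,0],"twist":0},{"jaw":0,"linear":[-2.5,-2.7,0],"twist":0},{"jaw":0,"linear":[-2,-2,0],"twist":0},{"jaw":0,"linear":[-1,-1,0],"twist":0},{"jaw":0,"linear":[0,0,0],"twist":0}]'
python3 -m pendant '[{"jaw":0,"linear":[0,0,2],"twist":0},{"jaw":0,"linear":[0,0,2],"twist":0},{"jaw":0,"linear":[0,0,2],"twist":0},{"jaw":0,"linear":[0,0,1.5],"twist":0},{"jaw":0,"linear":[0,0,1],"twist":0},{"jaw":0,"linear":[0,0,0.5],"twist":0},{"jaw":0,"linear":[0,0,0.3],"twist":0},{"jaw":0,"linear":[0,0,0],"twist":0},{"jaw":0,"linear":[0,0,0],"twist":0}]'
python3 - <<'E'
from h import *
state(); c=cams.camera("side"); np.savez("c2.npz",a=c); cv2.imwrite("pics/s2.png",c["color"])
P=cloud(c); H,S,_=[x.astype(int) for x in cv2.split(cv2.cvtColor(c["color"],cv2.COLOR_BGR2HSV))]
m=(H>4)&(H<18)&(S>180)&(P[...,1]>.25)&(P[...,0]<.6); Q=P[m]; print(m.sum(),np.percentile(Q,[3,50,97],axis=0).round(3))
E
```

```text
time: 5.48
position: [0.4236, 0.3533, 0.1543]
tool_rot: [0.998, 0.057, -0.002, 0.001]
ft_force: [0.2, -0.2, -1.2]
grip_width: 0.0139
grip_force: 30.0
time: 6.23
position: [0.429, 0.3522, 0.063]
tool_rot: [0.998, 0.055, 0.001, -0.0]
ft_force: [-0.2, 0.0, -1.0]
grip_width: 0.0137
grip_force: 30.0
{'time': 6.2333, 'position': [0.429, 0.3522, 0.063], 'tool_rot': [0.9985, 0.055, 0.0006, -0.0002], 'ft_force': [-0.192, 0.011, -1.0241], 'grip_width': 0.0137, 'grip_force': 29.9806}
tool x,y axes (cols) [[0.994, 0.11, 0.001], [0.11, -0.994, 0.001], [0.001, -0.0, -1.0]]
2280 [[0.358 0.313 0.009]
 [0.399 0.381 0.039]
 [0.483 0.4   0.044]]
```

View pics/s2.png

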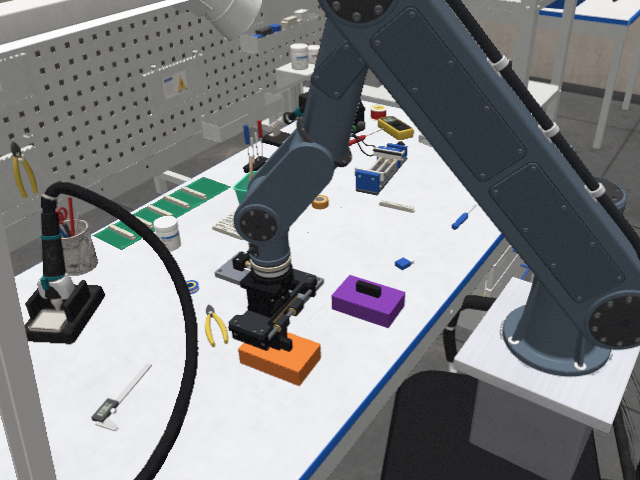

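The side view shows the cover in the gripper at (280,357), level and a few mm above free bench, with the cutters clear at (215,330). I'll lower it the last millimetres.

```bash
python3 -m pendant '[{"jaw":0,"linear":[0,0,0.1],"twist":0},{"jaw":0,"linear":[0,0,0.1],"twist":0},{"jaw":0,"linear":[0,0,0.1],"twist":0},{"jaw":0,"linear":[0,0,0],"twist":0}]'
python3 -m pendant '[{"jaw":0.35,"linear":[0,0,0],"twist":0},{"jaw":0.35,"linear":[0,0,0],"twist":0},{"jaw":0.35,"linear":[0,0,0],"twist":0},{"jaw":0.35,"linear":[0,0,0],"twist":0},{"jaw":0.6,"linear":[0,0,-1],"twist":0},{"jaw":0.6,"linear":[0,0,-3],"twist":0},{"jaw":0.6,"linear":[0,0,-4],"twist":0},{"jaw":0.6,"linear":[0,0,-4],"twist":0},{"jaw":0.6,"linear":[0,0,0],"twist":0}]'
python3 - <<'E'
from h import *
from scipy.spatial.transform import Rotation as R
o=state(); c=cams.camera("side")
P=cloud(c); H,S,_=[x.astype(int) for x in cv2.split(cv2.cvtColor(c["color"],cv2.COLOR_BGR2HSV))]
m=(H>4)&(H<18)&(S>180)&(P[...,1]>.25)&(P[...,0]<.6); Q=P[m]; print(m.sum(),np.percentile(Q,[3,50,97],axis=0).round(3))
print(R.from_quat(o["tool_rot"]).inv().apply(np.array([.525,-.283,.2])-o["position"])*100)
np.savez("c3.npz",a=c)
E
```

```text
time: 6.62
position: [0.4287, 0.3524, 0.0606]
tool_rot: [0.998, 0.055, 0.001, -0.0]
ft_force: [-1.1, -0.7, 5.4]
grip_width: 0.0136
grip_force: 30.0
time: 7.37
position: [0.4328, 0.3547, 0.1875]
tool_rot: [0.998, 0.055, 0.007, -0.003]
ft_force: [1.8, 1.2, 0.3]
grip_width: 0.0506
grip_force: 0.0
{'time': 7.3667, 'position': [0.4328, 0.3547, 0.1875], 'tool_rot': [0.9984, 0.0553, 0.0072, -0.0034], 'ft_force': [1.8167, 1.1691, 0.3213], 'grip_width': 0.0506, 'grip_force': 0.0}
tool x,y axes (cols) [[0.994, 0.11, 0.014], [0.11, -0.994, 0.007], [0.015, -0.006, -1.0]]
2735 [[0.358 0.314 0.007]
 [0.41  0.373 0.038]
 [0.489 0.4   0.041]]
[ 2.14406323 64.39254679 -1.60143124]
```

```bash
python3 -m pendant '[{"jaw":1,"linear":[1.6,3.45,-0.8],"twist":0},{"jaw":1,"linear":[1.6,3.45,-0.8],"twist":0},{"jaw":1,"linear":[1.6,3.45,-0.8],"twist":0},{"jaw":1,"linear":[1.6,3.45,-0.8],"twist":0},{"jaw":1,"linear":[1.6,3.45,-0.8],"twist":0},{"jaw":1,"linear":[1.6,3.45,-0.8],"twist":0},{"jaw":1,"linear":[0,0,0],"twist":0},{"jaw":1,"linear":[0,0,0],"twist":0},{"jaw":1,"linear":[0,0,0],"twist":0}]'
python3 - <<'E'
from h import *
c=cams.camera("wrist"); np.savez("c4.npz",a=c); 
cv2.imwrite("pics/w4.png",cv2.resize(c["color"][0:260,190:450],None,fx=2.3,fy=2.3,interpolation=cv2.INTER_CUBIC))
E
python3 -m pendant '[{"jaw":1,"linear":[-1.23,3.55,0],"twist":0},{"jaw":1,"linear":[-1.23,3.55,0],"twist":0},{"jaw":1,"linear":[-1.23,3.55,0],"twist":0},{"jaw":1,"linear":[-1.23,3.55,0],"twist":0},{"jaw":1,"linear":[-1.23,3.55,0],"twist":0},{"jaw":1,"linear":[-1.23,3.55,0],"twist":0},{"jaw":1,"linear":[-1.23,3.55,0],"twist":0},{"jaw":1,"linear":[-1.23,3.55,0],"twist":0},{"jaw":1,"linear":[-1.23,3.55,0],"twist":0},{"jaw":1,"linear":[-1.23,3.55,0],"twist":0},{"jaw":1,"linear":[-1.23,3.55,0],"twist":0},{"jaw":1,"linear":[-1.23,3.55,0],"twist":0}]'
python3 -m pendant '[{"jaw":1,"linear":[0,0,0],"twist":0},{"jaw":1,"linear":[0,0,0],"twist":0}]'
python3 - <<'E'
from h import *
state()
c=cams.camera("wrist"); np.savez("c5.npz",a=c); cv2.imwrite("pics/w5.png",c["color"])
E
```

```text
time: 8.17
position: [0.5454, 0.1569, 0.2266]
tool_rot: [0.999, 0.055, -0.002, -0.0]
ft_force: [-0.1, -0.1, -0.1]
grip_width: 0.0861
grip_force: 0.0
time: 9.22
position: [0.4463, -0.282, 0.227]
tool_rot: [0.998, 0.057, -0.001, -0.001]
ft_force: [1.2, 0.7, 0.5]
grip_width: 0.0871
grip_force: 0.0
time: 9.38
position: [0.4465, -0.2827, 0.2269]
tool_rot: [0.999, 0.054, -0.0, -0.001]
ft_force: [-0.3, 0.4, 0.4]
grip_width: 0.087
grip_force: 0.0
{'time': 9.3833, 'position': [0.4465, -0.2827, 0.2269], 'tool_rot': [0.9985, 0.0544, -0.0004, -0.0007], 'ft_force': [-0.269, 0.3972, 0.4414], 'grip_width': 0.087, 'grip_force': 0.0}
tool x,y axes (cols) [[0.994, 0.109, -0.001], [0.109, -0.994, 0.001], [-0.001, -0.001, -1.0]]
```

View pics/w4.png

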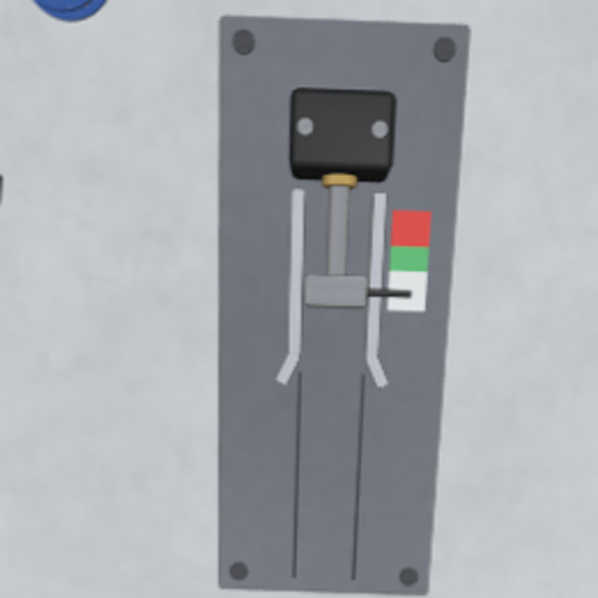

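View pics/w5.png

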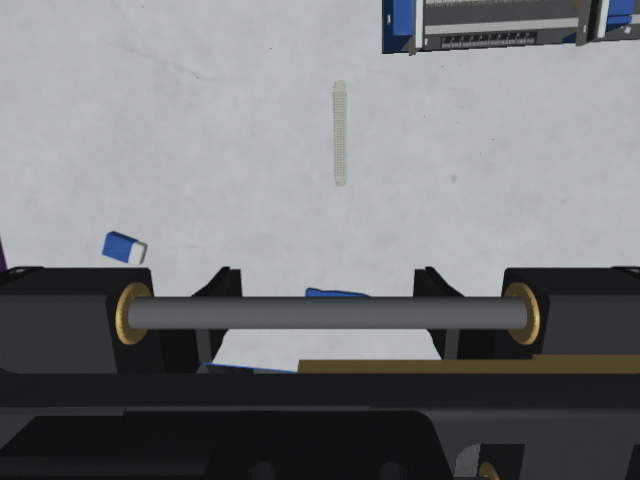

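The jig crop shows the plate corners at (220,17), (469,26), (428,594) and (219,588), the stop's front edge at about (336,305), and lane lines from (299,375) to (294,577) and from (363,375) to (353,577). In the wrist view the connector runs from (340,81) to (340,185), only about 12 px wide. It may be lying on its side, so I'll check its height.

Run:
```python
from h import *
c=np.load("c5.npz",allow_pickle=True)["a"].item(); P=cloud(c)
for r in(70,85,95,110,130,150,170,183,192): print(r,np.round(P[r,326:356:2,2]*1000,0).tolist())
b=np.load("c3.npz",allow_pickle=True)["a"].item(); Pb=cloud(b); m=(Pb[...,0]>.46)&(Pb[...,0]<.6)&(Pb[...,1]<-.25)&(Pb[...,1]>-.32)&(Pb[...,2]>.005); print("side z",np.percentile(Pb[m][:,2],[50,90,98,100]).round(4))
for z in(.012,.022):
    q=[pix2world(c,*p,z)[:2] for p in((340,80.5),(340.5,185.5))]; w=[pix2world(c,*p,z)[:2] for p in((333.5,132),(346.5,132))]
    d=q[0]-q[1]; print(z,np.round(q,4).tolist(),"L",np.linalg.norm(d).round(4),"W",np.linalg.norm(w[0]-w[1]).round(4),"mid",(sum(q)/2).round(4),"yaw",np.degrees(np.arctan2(d[1],d[0])).round(2))
cv2.imwrite("pics/w5c.png",cv2.resize(c["color"][65:205,290:390],None,fx=4.2,fy=4.2,interpolation=cv2.INTER_CUBIC))
# jig
c=np.load("c4.npz",allow_pickle=True)["a"].item()
f=lambda x,y,z: pix2world(c,190+x/2.3-.3,y/2.3-.3,z)
def line(n,a,b,z):
    A,B=f(*a,z),f(*b,z); d=A-B; print(n,A[:2].round(4),B[:2].round(4),"yaw",np.degrees(np.arctan2(d[1],d[0])).round(2))
line("plateL",(220,17),(219,588),.015);line("plateR",(469,26),(428,594),.015)
line("laneL",(299.5,375),(294.5,577),.015);line("laneR",(363,375),(353.5,577),.015)
line("cheekL",(304,190),(300,350),.027);line("cheekR",(374,193),(368,350),.027)
print("stop front",f(306,305,.037).round(4),f(366,306,.037).round(4)); print("strip",[f(410,y,.016)[:2].round(4) for y in(311,272,247,211)])
```

```text
70 [-1.0, -0.0, -1.0, -1.0, -0.0, -2.0, 0.0, 0.0, -0.0, 0.0, -1.0, -0.0, -0.0, -0.0, -1.0]
85 [-2.0, -1.0, 0.0, -1.0, -0.0, 10.0, 12.0, 13.0, 10.0, 12.0, -0.0, -1.0, -2.0, -1.0, -1.0]
95 [-0.0, -0.0, 0.0, -1.0, 9.0, 12.0, 12.0, 12.0, 10.0, 12.0, 10.0, 1.0, -0.0, -1.0, -0.0]
110 [-0.0, 1.0, -0.0, -0.0, 0.0, 11.0, 13.0, 12.0, 12.0, 12.0, 12.0, 1.0, -1.0, -1.0, -2.0]
130 [-1.0, -0.0, -1.0, -3.0, -1.0, 13.0, 12.0, 13.0, 11.0, 12.0, 13.0, 1.0, -1.0, -2.0, 0.0]
150 [-1.0, 1.0, -0.0, -0.0, 0.0, 12.0, 11.0, 11.0, 12.0, 12.0, 13.0, -1.0, 1.0, -0.0, 0.0]
170 [0.0, 0.0, -1.0, 0.0, -1.0, 12.0, 12.0, 12.0, 11.0, 11.0, 13.0, -1.0, -1.0, -0.0, -1.0]
183 [0.0, -1.0, -0.0, 0.0, 0.0, -0.0, 7.0, 7.0, 7.0, 7.0, -0.0, -0.0, 0.0, -0.0, 1.0]
192 [-1.0, 1.0, -0.0, -2.0, -1.0, -1.0, -0.0, -1.0, 0.0, 1.0, nan, -0.0, -1.0, 1.0, -0.0]
side z [0.0106 0.0144 0.0163 0.0192]
0.012 [[0.5772, -0.2797], [0.4771, -0.2921]] L 0.1009 W 0.013 mid [ 0.5271 -0.2859] yaw 7.08
0.022 [[0.5755, -0.2795], [0.4782, -0.2916]] L 0.0981 W 0.0126 mid [ 0.5268 -0.2856] yaw 7.08
plateL [0.7306 0.2165] [0.494  0.1986] yaw 4.34
plateR [0.7381 0.1183] [0.5019 0.0999] yaw 4.45
laneL [0.5963 0.171 ] [0.5033 0.1636] yaw 4.5
laneR [0.5994 0.1431] [0.5064 0.136 ] yaw 4.39
cheekL [0.6696 0.1765] [0.6073 0.1716] yaw 4.48
cheekR [0.6715 0.1484] [0.6104 0.1431] yaw 4.99
stop front [0.6254 0.1709 0.037 ] [0.6276 0.1467 0.037 ]
strip [array([0.6284, 0.1265]), array([0.6442, 0.1287]), array([0.6541, 0.1301]), array([0.6681, 0.1321])]
```

View pics/w5c.png

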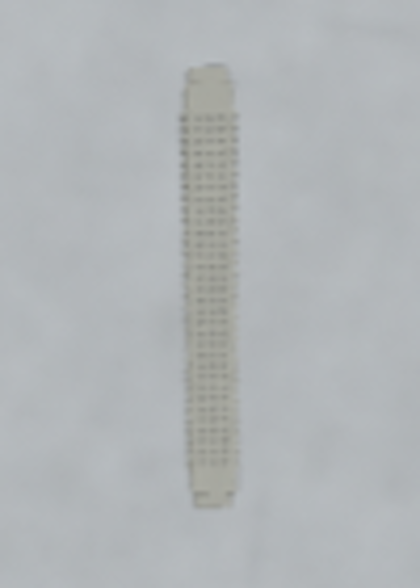

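The depth gives a 12 mm tall bar, seemingly upright, that looks narrower than stated; the grip width will settle it. I'll grasp it 27 mm behind its middle.

```bash
python3 -m pendant '[{"jaw":0.7,"linear":[2.6,0.6,2],"twist":-0.8},{"jaw":0.6,"linear":[2.6,0.6,2],"twist":0},{"jaw":0.6,"linear":[0,0,3.5],"twist":0},{"jaw":0.6,"linear":[0,0,3.5],"twist":0},{"jaw":0.6,"linear":[0,0,3.5],"twist":0},{"jaw":0.6,"linear":[0,0,3],"twist":0},{"jaw":0.6,"linear":[0,0,1.7],"twist":0},{"jaw":0.6,"linear":[0,0,0.8],"twist":0},{"jaw":0.6,"linear":[0,0,0.4],"twist":0},{"jaw":0.6,"linear":[0,0,0],"twist":0},{"jaw":0.6,"linear":[0,0,0],"twist":0}]' 25
python3 - <<'E'
from h import *
state()
E
```

```text
time: 10.35
position: [0.5008, -0.2881, 0.0246]
tool_rot: [0.998, 0.063, 0.001, 0.001]
ft_force: [0.6, 0.6, -0.0]
grip_width: 0.0524
grip_force: 0.0
{'time': 10.35, 'position': [0.5008, -0.2881, 0.0246], 'tool_rot': [0.998, 0.0628, 0.0006, 0.0006], 'ft_force': [0.6248, 0.6137, -0.0117], 'grip_width': 0.0524, 'grip_force': 0.0}
tool x,y axes (cols) [[0.992, 0.125, 0.001], [0.125, -0.992, -0.001], [0.001, 0.001, -1.0]]
```

```bash
python3 -m pendant '[{"jaw":0.5,"linear":[0,0,0.5],"twist":0},{"jaw":0,"linear":[0,0,0],"twist":0},{"jaw":0,"linear":[0,0,0],"twist":0},{"jaw":0,"linear":[0,0,0],"twist":0},{"jaw":0,"linear":[0,0,0],"twist":0},{"jaw":0,"linear":[0,0,0],"twist":0},{"jaw":0,"linear":[0,0,0],"twist":0},{"jaw":0,"linear":[0,0,0],"twist":0},{"jaw":0,"linear":[0,0,0],"twist":0},{"jaw":0,"linear":[0,0,0],"twist":0},{"jaw":0,"linear":[0,0,0],"twist":0},{"jaw":0,"linear":[0,0,0],"twist":0}]' 25
python3 - <<'E'
from h import *
state()
E
```

```text
time: 11.35
position: [0.4999, -0.2887, 0.0187]
tool_rot: [0.998, 0.062, 0.0, 0.0]
ft_force: [-0.7, 0.6, 0.7]
grip_width: 0.0111
grip_force: 25.0
{'time': 11.35, 'position': [0.4999, -0.2887, 0.0187], 'tool_rot': [0.9981, 0.0621, 0.0, 0.0001], 'ft_force': [-0.7234, 0.5594, 0.6869], 'grip_width': 0.0111, 'grip_force': 24.9764}
tool x,y axes (cols) [[0.992, 0.124, 0.0], [0.124, -0.992, -0.0], [0.0, 0.0, -1.0]]
```

It's held, with the fingers 11 mm apart. I'll lift it, carry it over the lane and check from the wrist and side views before lowering.

```bash
python3 -m pendant '[{"jaw":0,"linear":[0,0,-1],"twist":0},{"jaw":0,"linear":[0,0,-3],"twist":0},{"jaw":0,"linear":[0,0,-4],"twist":0},{"jaw":0,"linear":[0,0,-4],"twist":0},{"jaw":0,"linear":[0,0,-1],"twist":0}]' 25
python3 -m pendant '[{"jaw":0,"linear":[0.7,-3.61,0],"twist":0},{"jaw":0,"linear":[0.7,-3.61,0],"twist":0},{"jaw":0,"linear":[0.7,-3.61,0],"twist":0},{"jaw":0,"linear":[0.7,-3.61,0],"twist":0},{"jaw":0,"linear":[0.7,-3.61,0],"twist":0},{"jaw":0,"linear":[0.7,-3.61,0],"twist":0},{"jaw":0,"linear":[0.7,-3.61,0],"twist":0},{"jaw":0,"linear":[0.7,-3.61,0],"twist":0},{"jaw":0,"linear":[0.7,-3.61,0],"twist":0},{"jaw":0,"linear":[0.7,-3.61,0],"twist":0},{"jaw":0,"linear":[0.7,-3.61,0],"twist":0},{"jaw":0,"linear":[0.7,-3.61,0],"twist":0}]'
python3 -m pendant '[{"jaw":0,"linear":[0,0,0],"twist":2.6},{"jaw":0,"linear":[0,0,0],"twist":0},{"jaw":0,"linear":[0,0,0],"twist":0}]'
python3 - <<'E'
from h import *
state()
c=cams.camera("wrist"); s=cams.camera("side"); np.savez("c6.npz",a=c,b=s)
i=cv2.resize(c["color"][60:340,220:420],None,fx=2,fy=2,interpolation=cv2.INTER_CUBIC)
j=cv2.resize(s["color"][160:300,210:410],None,fx=2,fy=2,interpolation=cv2.INTER_CUBIC)
o=np.zeros((560,800,3),np.uint8); o[:,:400]=i; o[:280,400:]=j; cv2.imwrite("pics/m6.png",o)
E
```

```text
time: 11.77
position: [0.5027, -0.2905, 0.1549]
tool_rot: [0.998, 0.062, 0.004, 0.004]
ft_force: [0.5, -0.9, 0.9]
grip_width: 0.0108
grip_force: 25.0
time: 12.77
position: [0.529, 0.1537, 0.1487]
tool_rot: [0.998, 0.062, -0.0, -0.0]
ft_force: [0.9, -0.5, 0.4]
grip_width: 0.0108
grip_force: 25.0
time: 13.02
position: [0.529, 0.1521, 0.1485]
tool_rot: [0.999, 0.041, -0.0, 0.0]
ft_force: [0.0, -0.4, -0.4]
grip_width: 0.0109
grip_force: 25.0
{'time': 13.0167, 'position': [0.529, 0.1521, 0.1485], 'tool_rot': [0.9992, 0.0406, -0.0003, 0.0001], 'ft_force': [0.0421, -0.4062, -0.4422], 'grip_width': 0.0109, 'grip_force': 24.9754}
tool x,y axes (cols) [[0.997, 0.081, -0.001], [0.081, -0.997, -0.0], [-0.001, 0.0, -1.0]]
```

View pics/m6.png

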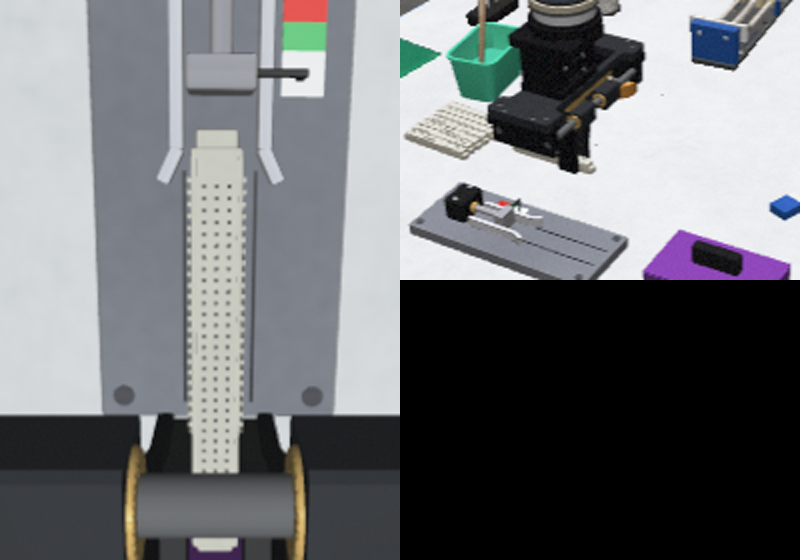

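The wrist crop shows the connector centred over the lane and parallel to it, front tab at crop (218,130), stop at (221,75). I'll compute the offsets.

Run:
```python
from h import *
c=np.load("c6.npz",allow_pickle=True)["a"].item(); P=cloud(c); pos=np.array([.529,.1521])
print("depth z",np.nanmedian(P[150:270,322:336,2]).round(4),"tab",np.nanmedian(P[128:132,325:333,2]).round(4))
u=np.array([np.cos(np.radians(4.5)),np.sin(np.radians(4.5))]);n=np.array([-u[1],u[0]])
f=lambda x,y,z:pix2world(c,220+x/2-.25,60+y/2-.25,z)[:2]
g=lambda p:np.round([(p-J)@u,(p-J)@n],4)
J=np.array([.6265,.1592])
for nm,p in(("tab tip",f(217,130,.137)),("body front",f(218,148,.142)),("mid y=200",f(217,200,.142)),("mid y=400",f(216.5,400,.142)),("tcp",pos),("stopfront L",f(187,92,.037)),("stopfront R",f(256,96,.037)),("lineL",f(183,400,.015)),("lineR",f(252,402,.015)),("lineL2",f(186,172,.015)),("lineR2",f(254,172,.015)),("plate front mid",f((104+334)/2,414,.015))): print(nm,p.round(4),g(p))
```

```text
depth z 0.1416 tab 0.1367
tab tip [0.6074 0.1586] [-0.019   0.0009]
body front [0.6036 0.1581] [-0.0229  0.0007]
mid y=200 [0.5929 0.1574] [-0.0336  0.0009]
mid y=400 [0.5478 0.1538] [-0.0789  0.0008]
tcp [0.529  0.1521] [-0.0978  0.0006]
stopfront L [0.6245 0.1703] [-0.0011  0.0113]
stopfront R [0.6252 0.1461] [-0.0023 -0.0129]
lineL [0.5035 0.1644] [-0.1222  0.0148]
lineR [0.505 0.135] [-0.123  -0.0146]
lineL2 [0.5974 0.1697] [-0.0282  0.0128]
lineR2 [0.5995 0.1432] [-0.0281 -0.0138]
plate front mid [0.4984 0.1486] [-0.1285 -0.0006]
```

```bash
python3 -m pendant '[{"jaw":0,"linear":[0,0,1.5],"twist":0},{"jaw":0,"linear":[0,0,3],"twist":0},{"jaw":0,"linear":[0,0,3],"twist":0},{"jaw":0,"linear":[0,0,2],"twist":0},{"jaw":0,"linear":[0,0,1],"twist":0},{"jaw":0,"linear":[0,0,0.6],"twist":0},{"jaw":0,"linear":[0,0,0.3],"twist":0},{"jaw":0,"linear":[0,0,0],"twist":0},{"jaw":0,"linear":[0,0,0],"twist":0},{"jaw":0,"linear":[0,0,0],"twist":0}]' 40
python3 - <<'E'
from h import *
state()
E
```

```text
time: 13.95
position: [0.5304, 0.1518, 0.0357]
tool_rot: [0.999, 0.039, 0.001, -0.0]
ft_force: [-0.7, -0.1, 0.1]
grip_width: 0.011
grip_force: 40.0
{'time': 13.95, 'position': [0.5304, 0.1518, 0.0357], 'tool_rot': [0.9992, 0.0395, 0.0012, -0.0], 'ft_force': [-0.6758, -0.0836, 0.0538], 'grip_width': 0.011, 'grip_force': 39.9757}
tool x,y axes (cols) [[0.997, 0.079, 0.002], [0.079, -0.997, 0.0], [0.002, 0.0, -1.0]]
```

```bash
python3 -m pendant '[{"jaw":0,"linear":[0,0,0.1],"twist":0},{"jaw":0,"linear":[0,0,0],"twist":0},{"jaw":0,"linear":[0,0,0.1],"twist":0},{"jaw":0,"linear":[0,0,0],"twist":0},{"jaw":0,"linear":[0,0,0],"twist":0}]'
python3 -m pendant '[{"jaw":0,"linear":[0.4,0,0],"twist":0},{"jaw":0,"linear":[0.4,0,0],"twist":0},{"jaw":0,"linear":[0.4,0,0],"twist":0},{"jaw":0,"linear":[0.3,0,0],"twist":0},{"jaw":0,"linear":[0,0,0],"twist":0},{"jaw":0,"linear":[0,0,0],"twist":0},{"jaw":0,"linear":[0,0,0],"twist":0}]'
python3 -m pendant '[{"jaw":0,"linear":[0.2,0,0],"twist":0},{"jaw":0,"linear":[0.2,0,0],"twist":0},{"jaw":0,"linear":[0.2,0,0],"twist":0},{"jaw":0,"linear":[0.2,0,0],"twist":0},{"jaw":0,"linear":[0,0,0],"twist":0},{"jaw":0,"linear":[0,0,0],"twist":0},{"jaw":0,"linear":[0,0,0],"twist":0}]'
```

```text
time: 14.37
position: [0.5299, 0.1519, 0.0336]
tool_rot: [0.999, 0.04, 0.001, -0.0]
ft_force: [-0.4, -0.0, 6.4]
grip_width: 0.0108
grip_force: 40.0
time: 14.95
position: [0.5427, 0.153, 0.0336]
tool_rot: [0.999, 0.04, -0.002, 0.0]
ft_force: [-3.0, 0.0, 8.5]
grip_width: 0.0107
grip_force: 40.0
time: 15.53
position: [0.55, 0.1537, 0.0336]
tool_rot: [0.999, 0.04, -0.002, 0.0]
ft_force: [-4.6, -0.7, 10.0]
grip_width: 0.0111
grip_force: 40.0
```

```bash
python3 -m pendant '[{"jaw":0,"linear":[0,0,-0.1],"twist":0},{"jaw":0,"linear":[0.2,0,0],"twist":0},{"jaw":0,"linear":[0.2,0,0],"twist":0},{"jaw":0,"linear":[0,0,0],"twist":0},{"jaw":0,"linear":[0,0,0],"twist":0},{"jaw":0,"linear":[0,0,0],"twist":0}]'
python3 -m pendant '[{"jaw":0,"linear":[0.2,0,0],"twist":0},{"jaw":0,"linear":[0.2,0,0],"twist":0},{"jaw":0,"linear":[0,0,0],"twist":0},{"jaw":0,"linear":[0,0,0],"twist":0},{"jaw":0,"linear":[0,0,0],"twist":0}]'
```

```text
time: 16.03
position: [0.5541, 0.1539, 0.0337]
tool_rot: [0.999, 0.04, -0.003, 0.0]
ft_force: [-4.6, 0.5, 6.1]
grip_width: 0.0109
grip_force: 40.0
time: 16.45
position: [0.5566, 0.1541, 0.0336]
tool_rot: [0.999, 0.04, -0.004, 0.0]
ft_force: [-8.2, -1.0, 8.3]
grip_width: 0.0108
grip_force: 40.0
```

I'll measure pointer travel by code, sampling the strip line in the image and comparing it with the rest image.

```bash
cat > ptr.py <<'E'
from h import *
from scipy.ndimage import map_coordinates
u=np.array([np.cos(np.radians(4.5)),np.sin(np.radians(4.5))]);n=np.array([-u[1],u[0]]);J=np.array([.6265,.1592])
def prof(c,yj=-.030,z=.018,show=False):
    xs=np.arange(-.01,.05,.0005); W=np.c_[J+xs[:,None]*u+yj*n,np.full(len(xs),z)]
    k,d=K(c);V=np.array(c["view"]); p=cv2.projectPoints(W,cv2.Rodrigues(V[:3,:3])[0],V[:3,3],k,d)[0][:,0]
    v=np.array([map_coordinates(c["color"][...,i].astype(float),[p[:,1],p[:,0]],order=1) for i in range(3)]).T
    B,G,R=v.T; dark=v.max(1)
    lab=["r" if r>1.5*g else "g" if g>1.25*r else "K" if m<110 else "w" if m>190 else "." for b,g,r,m in zip(B,G,R,dark)]
    i=np.argmin(dark); w=np.clip(130-dark,0,None)*(abs(np.arange(len(xs))-i)<9)
    print("".join(lab),"pointer x mm",(xs@w/w.sum()*1000).round(2) if w.sum() else None,"min",dark.min().round())
E
python3 - <<'E'
from ptr import *
for f in("c4","c6"): prof(np.load(f+".npz",allow_pickle=True)["a"].item())
state(); c=cams.camera("wrist"); np.savez("c7.npz",a=c); prof(c)
E
```

```text
....................wwwwwwwww..KKKK..wwwwwwwwwwwwwwggggggggggggggggggg..rrrrrrrrrrrrrrrrrrrrrrrrrrr..................... pointer x mm 6.23 min 64.0
....................wwwwwwwwww.KKKKKKK..wwwwwwwwwwwggggggggggggggggggggrrrrrrrrrrrrrrrrrrrrrrrrrrrr..................... pointer x mm 6.89 min 28.0
{'time': 16.45, 'position': [0.5566, 0.1541, 0.0336], 'tool_rot': [0.9992, 0.0396, -0.0043, 0.0002], 'ft_force': [-8.2272, -1.019, 8.3309], 'grip_width': 0.0108, 'grip_force': 39.977}
tool x,y axes (cols) [[0.997, 0.079, -0.009], [0.079, -0.997, -0.001], [-0.009, -0.0, -1.0]]
....................wwwwwwwwwwwwwwwwwww.KKKKKK.wwwwwgggggggggggggggggggwrrrrrrrrrrrrrrrrrrrrrrrrrrr..................... pointer x mm 11.19 min 56.0
```

```bash
python3 -m pendant '[{"jaw":0,"linear":[0.2,0,-0.05],"twist":0},{"jaw":0,"linear":[0.2,0,0],"twist":0},{"jaw":0,"linear":[0.2,0,0],"twist":0},{"jaw":0,"linear":[0.2,0,0],"twist":0},{"jaw":0,"linear":[0,0,0],"twist":0},{"jaw":0,"linear":[0,0,0],"twist":0},{"jaw":0,"linear":[0,0,0],"twist":0}]'
python3 - <<'E'
from ptr import *
c=cams.camera("wrist"); prof(c)
E
```

```text
time: 17.08
position: [0.5622, 0.1546, 0.0336]
tool_rot: [0.999, 0.04, -0.007, 0.0]
ft_force: [-9.7, -0.9, 9.5]
grip_width: 0.0106
grip_force: 40.0
....................wwwwwwwwwwwwwwwwwwwwwwwwwwwwwwwKKKKKKgggggggggggggg.rrrrrrrrrrrrrrrrrrrrrrrrrrr..................... pointer x mm 16.78 min 58.0
```

```bash
python3 -m pendant '[{"jaw":0,"linear":[0.2,0,-0.1],"twist":0},{"jaw":0,"linear":[0.2,0,0],"twist":0},{"jaw":0,"linear":[0.15,0,0],"twist":0},{"jaw":0,"linear":[0,0,0],"twist":0},{"jaw":0,"linear":[0,0,0],"twist":0},{"jaw":0,"linear":[0,0,0],"twist":0},{"jaw":0,"linear":[0,0,0],"twist":0},{"jaw":0,"linear":[0,0,0],"twist":0}]'
python3 - <<'E'
from ptr import *
c=cams.camera("wrist"); prof(c)
E
```

```text
time: 17.8
position: [0.5673, 0.155, 0.0337]
tool_rot: [0.999, 0.04, -0.007, 0.0]
ft_force: [-10.5, -1.5, 4.1]
grip_width: 0.0106
grip_force: 40.0
....................wwwwwwwwwwwwwwwwwwwwwwwwwwwwwwwwggggggggggKKKKKgggg.rrrrrrrrrrrrrrrrrrrrrrrrrrr..................... pointer x mm 21.85 min 55.0
```

```bash
python3 -m pendant '[{"jaw":0,"linear":[0,0,0],"twist":0},{"jaw":0,"linear":[0,0,0],"twist":0},{"jaw":0,"linear":[0,0,0],"twist":0},{"jaw":0,"linear":[0,0,0],"twist":0},{"jaw":0,"linear":[0,0,0],"twist":0},{"jaw":0,"linear":[0,0,0],"twist":0},{"jaw":0,"linear":[0,0,0],"twist":0},{"jaw":0,"linear":[0,0,0],"twist":0},{"jaw":0,"linear":[0,0,0],"twist":0},{"jaw":0,"linear":[0,0,0],"twist":0},{"jaw":0,"linear":[0,0,0],"twist":0},{"jaw":0,"linear":[0,0,0],"twist":0}]'
python3 - <<'E'
from ptr import *
c=cams.camera("wrist"); prof(c); s=cams.camera("side")
P=cloud(c); print("conn top z",[np.nanmedian(P[r-2:r+3,324:334,2]).round(4) for r in(120,140,160,180,200)])
i=cv2.resize(c["color"][20:300,220:420],None,fx=2,fy=2,interpolation=cv2.INTER_CUBIC)
j=cv2.resize(s["color"][200:400,180:420],(400,333),interpolation=cv2.INTER_CUBIC)
o=np.zeros((560,800,3),np.uint8); o[:,:400]=i; o[:333,400:]=j; cv2.imwrite("pics/m8.png",o)
E
```

```text
time: 18.85
position: [0.5673, 0.155, 0.0337]
tool_rot: [0.999, 0.04, -0.007, 0.0]
ft_force: [-9.6, -0.7, 5.6]
grip_width: 0.0106
grip_force: 40.0
....................wwwwwwwwwwwwwwwwwwwwwwwwwwwwwwwwggggggggggKKKKKgggg.rrrrrrrrrrrrrrrrrrrrrrrrrrr..................... pointer x mm 21.85 min 55.0
conn top z [np.float64(0.0371), np.float64(0.0268), np.float64(0.0269), np.float64(0.0268), np.float64(0.0269)]
```

View pics/m8.png

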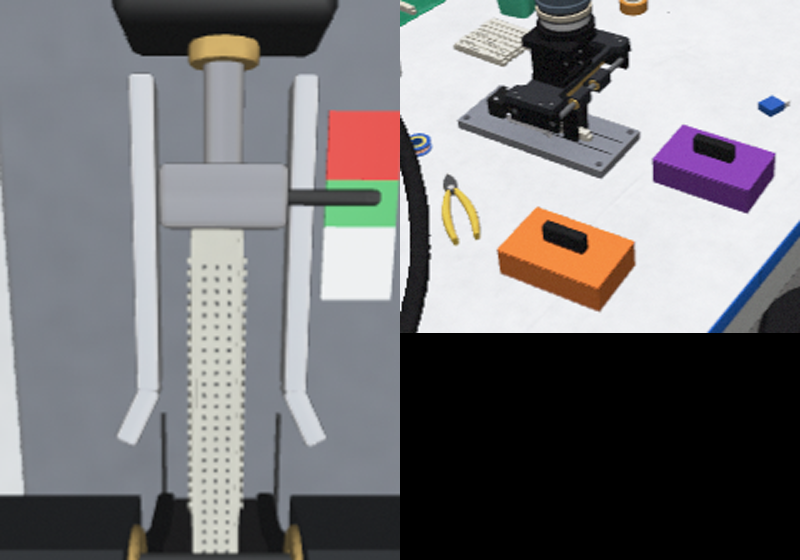

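The pointer at (340,197) stands mid-green. The connector lies flat, mid-lane, against the stop at (222,228). The cover stands upright and clear at (567,260), and the hold is steady.

```bash
python3 -c "
from rig import robot
print(robot.hand_in())"
```

```text
the job is handed in; nothing more can be done
None
```

The job is handed in (no verdict was returned): the cover stands upright on the free bench, and the gripper is holding the connector flat in the lane, pressing the stop with about 10 N and the pointer mid-green.

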